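# Build the bridge set-up on the measuring stage

## Robot

A 6-joint arm with a two-finger parallel gripper is mounted at the origin on the work surface. World frame = base frame: x ahead of the robot, y to its left, z up, the work surface at z = 0. Lengths are in mm, angles in rad, forces in N, time in s.
With the tool pointing down it reaches from about 300 to 750 mm from the base axis. Payload 8.5 kg.
Tool frame: the origin (TCP) lies between the finger pads; the fingertips stand 14 mm ahead of it and the grasp point (between the pads) lies 5 mm behind it; z points along the fingers, y is the direction in which the jaws open and shut (so a half turn about z gives the same grasp; the last joint's range is limited). The gripper opens to 88 mm and grips with 3 to 60 N. Pads are 18 mm wide; open, the fingers measure 123 mm over their backs; the gripper's body (75 mm by 187 mm) begins 45 mm behind the grasp point.
Start: joints at [-0.215, 0.381, 1.297, -0, 1.464, -0.215], TCP at [549.982, 0.002, 252.748] pointing down, gripper open.
Joint ranges: [-3.11, 3.11], [-0.89, 2.33], [0.22, 2.48], [-1.42, 4.56], [0.17, 2.85], [-2.88, 2.88]. Speed limits (rad/s): [2.39, 2.39, 3.14, 3.14, 3.14, 3.14].

## Interface

Orientations are given as a unit quaternion [x, y, z, w].
In Python, from rig import robot gives the robot as it stands. The module is installed in compiled form; this text tells all that it offers.
- The arm moves only by the shell command python3 -m pendant 'ROWS' [FORCE]. ROWS is JSON, a list of rows, each a list of 7 numbers: the shift along the tool's x, y, z in cm, then the turn, a rotation vector about the tool's x, y, z in degrees, then the finger opening in cm, from 0 to 8.81. In form: [[dx, dy, dz, ax, ay, az, fingers], ...]. A call has 1 to 12 rows; each row shifts and turns the commanded pose from where the row before left it, along the tool's axes as they then stand; what a row does not reach is not made up. A row lasts 1/8 s, in which the tool goes at most 62.5 mm and 10.7 degrees, less where a joint would pass 70% of its speed; a pose out of reach is approached as far as the arm can. A call is refused whole if a number of a shift passes 6.25 or a number of a turn 10.7, either way. A call with a gripper value outside its range is refused whole. The fingers move at their own pace and stop on an object; FORCE is the grip in N (left out, the last holds). Time passes only in rows, so rows that do not move let the fingers close. It gives the time, the measured TCP pose, the force and the opening at its end, in the units of the state.
- robot.state(): the state, without advancing time (a new reading comes with each control period).
- robot.camera(name): name is "scene" or "side" or "wrist"; returns the picture (384x512x3 uint8, blue, green, red); there is no depth.
- robot.calibration(name): a dict with "camera_matrix" (3x3 intrinsics, pixels), "k1" (the pictures are not rectified: a ray, as slopes to the right and down, at radius r is drawn at 1 + k1 r^2 times it, then the intrinsics apply), "extrinsics" (4x4, takes a point from camera to world coordinates); the wrist camera has in their place "T_tool_cam" (4x4, takes a point from camera to tool coordinates, whose origin is the TCP and whose axes are the flange's). Camera axes: x right, y down, z forward; pixel columns grow to the right and rows downward; lengths in mm; the calibration is good to about 2 mm. A picture is of the moment at which its call begins: read the wrist's pose just before it. calibration takes no time and is no camera call.
- robot.hand_in(): hands the job in, once; it reports no verdict.
Trained networks look in the newest picture that a camera, given by its name, has taken for a name from the list of things; names that differ only in an ending like _2 or _b are one class to them, and where a whole thing is asked for, a point or a joint stands for the part that bears it (a point fixed in the world has none). Each returns a list of dicts, best first, with "p" (0 to 1); they miss things now and then, are a little off and sometimes report something else, mostly with a low value. They report only what shows in the picture. A call takes as long as a camera call. They do not tell look-alikes from the thing itself.
- robot.look_for(camera, target): "location" ([x, y, z] in mm, in world coordinates, good to about 4 mm: the middle of the surface that is visible of it).
- robot.place_of(camera, target): "location" ([x, y, z] in mm, in world coordinates, good to about 4 mm: a listed point, or the origin of a listed thing).
The state is a dict: "time_s": time; "qpos": joint angles; "qd": joint speeds; "joint_efforts": joint torques, N m; "tcp_pos": TCP position; "ee_rot": TCP orientation; "wrist_force": force on the tool from outside, world axes, zero at the start; "torque": the same for the moment, N m; "finger_gap": opening from 0.0 (shut) to 1.0 (fully open).
Only numpy, scipy, OpenCV 4.12 (cv2) and the standard library are available. Lean on these libraries where they do the work, as an engineer would, in place of code of your own. Each camera call takes 0.05 s, during which the arm holds its last target.

## Task

Set up the measuring stage: stand the round riser centred in the scribed square beside the round post, and the vee block, groove up and squared to the lines, centred in the scribed square beside the stop bar. Lay the bridge plate flat on top of both, along the line between the stops, with its hole over the stage's window; centre the ring gauge flat on the bridge over the hole, and stand the weight on the bridge directly above the vee block. Leave everything standing by itself, and leave the loupe where it is.

Things in the scene. Friction and masses are not known exactly. Their poses are not given: they have to be found in the camera images.
- stage: Round dark steel measuring stage, fixed to the bench, 250 mm across and 20 mm high, with a white light window (30 mm disc, flush) at its centre. Two 46 mm squares are scribed on top in white, their centres 44 mm either side of the window along the stage's own x axis, sides parallel to the stage's x and y. Origin: centre of the underside, on the bench; top 20 mm above it; z up.
- post: Round steel stop post, 20 mm across, 22 mm tall, fixed on the stage at one end of the line through window and squares, 105 mm from the window's centre and so 61 mm from the centre of the scribed square beside it. Either end of the line. Origin: centre of its foot, on the stage top.
- bar: Rectangular steel stop bar, 40 mm long (its y) by 16 mm by 20 mm tall, fixed on the stage at the opposite end of the line from the round post, 105 mm from the window's centre and 61 mm from the centre of the scribed square beside it. Its axes are parallel to the stage's. Origin: centre of its foot, on the stage top.
- riser_mid (a point): Round riser: plain solid steel disc, 40 mm in diameter, 30 mm tall, about 0.28 kg, standing upright on the 8 mm thick cork-faced board. The point is its centre, 15 mm above its underside; z up.
- vee_mid (a point): Vee block: steel block, 40 x 40 mm and 30 mm tall, with a vee groove 28 mm wide and 14 mm deep along its own y in the top; groove up on the board; about 0.27 kg. The point is the centre of its 40 x 40 x 30 mm outline, 15 mm above its underside; x and y are square to its sides.
- bridge_mid (a point): Bridge plate: flat aluminium bar, 130 mm long (its x), 50 mm wide (its y), 8 mm thick, with a 16 mm hole through the middle; lies flat on the board; 0.14 kg. The point is the centre of the hole, half-way through, 4 mm above its underside; z up.
- ring_mid (a point): Ring gauge: steel ring, 36 mm outside, 20 mm bore, 14 mm tall, 0.08 kg, lying flat on the board. The point is its centre, 7 mm above its underside.
- weight_mid (a point): Hold-down weight: dark steel, round body 32 mm in diameter and 25 mm tall with a 20 mm knob on top, 42 mm tall in all, about 0.2 kg, standing upright on the board. The point is on its axis, 21 mm above its underside (within the 32 mm body).
- loupe_mid (a point): Black eyepiece loupe, 52 mm across at the top, 46 mm tall, standing on the bench beyond the work; not to be used. The point is its centre, 23 mm above the bench.
Mind the look-alikes: they are no part of the job. Leave any turquoise look-alike of the part that bears vee_mid alone.

How it is judged (in metres and radians):
At the end, for the whole second after the job is handed in: Riser (at post) and vee block (at bar, squared to 15 deg) within 12 mm of their squares' centres; bridge level on both, hole within 13 mm of the window, within 11 deg of the line; ring flat within 10 mm of the hole; weight on the bridge within 15 mm of above the vee; all at rest (horizontal distance between riser_mid and post between 0.049 and 0.073 m and y of riser_mid in the frame of stage between -0.012 and 0.012 m and z of riser_mid in the frame of stage between 0.031 and 0.039 m and angle between each of riser_mid, vee_mid, ring_mid, weight_mid's own z axis and vertical below 0.06 rad and horizontal distance between vee_mid and bar between 0.049 and 0.073 m and y of vee_mid in the frame of stage between -0.012 and 0.012 m and z of vee_mid in the frame of stage between 0.031 and 0.039 m and (angle between the x axis of vee_mid and the x axis of stage, either way round below 0.26 rad or angle between the x axis of vee_mid and the y axis of stage, either way round below 0.26 rad) and horizontal distance between bridge_mid and stage below 0.013 m and angle between the x axis of bridge_mid and the x axis of stage, either way round below 0.2 rad and angle between bridge_mid's own z axis and vertical below 0.05 rad and z of bridge_mid in the frame of stage between 0.05 and 0.058 m and horizontal distance between ring_mid and bridge_mid below 0.01 m and z of ring_mid in the frame of bridge_mid between 0.007 and 0.015 m and horizontal distance between weight_mid and vee_mid below 0.015 m and z of weight_mid in the frame of bridge_mid between 0.021 and 0.029 m and linear speed of each of riser, vee, bridge, ring, weight below 0.01 m/s); the robot touches nothing.
It fails at once if the loupe is moved by more than 20 mm (distance of loupe_mid from where it was at the start of the episode above 0.02 m).
It also fails if it takes over 134 s, if anything falls off the work surface, if the arm or the gripper's body presses on something with over 40 N, if the wrist force passes 120 N, or if a joint passes its speed limit or range.

## Working session

There is one attempt and no reset: what is moved stays moved. The work goes in short steps, Python scripts to look and compute and a shell command to move; the robot and the scene stay as the last step left them, time stands still between calls to the robot, and variables do not carry over. Pictures are saved under pics/ and viewed, and the job is handed in when it is done.

```bash
mkdir -p pics; ls; python3 - <<'E'
from rig import robot
import cv2,json
s=robot.state()
print({k:s[k] for k in('time_s','tcp_pos','ee_rot','finger_gap')})
for c in('scene','side','wrist'):
    im=robot.camera(c); cv2.imwrite(f'pics/{c}0.png',im)
    print(c,robot.calibration(c))
E
```

```text
pics
{'time_s': 0.0, 'tcp_pos': array([5.49763782e+02, 4.69044222e-02, 2.52153796e+02]), 'ee_rot': array([ 7.07112035e-01,  7.07101193e-01, -3.72935638e-04, -5.77808063e-04]), 'finger_gap': 1.00152505315972}
scene {'camera_matrix': array([[394.44966198,   0.        , 256.68139693],
       [  0.        , 394.44966198, 191.73599164],
       [  0.        ,   0.        ,   1.        ]]), 'k1': -0.11314090536010549, 'extrinsics': array([[-2.95626246e-01,  7.33415023e-01, -6.12133586e-01,
         1.20511416e+03],
       [ 9.55130399e-01,  2.14715800e-01, -2.04017267e-01,
         1.73527714e+02],
       [-1.81945764e-02, -6.44980255e-01, -7.63982609e-01,
         8.72231019e+02],
       [ 0.00000000e+00,  0.00000000e+00,  0.00000000e+00,
         1.00000000e+00]])}
side {'camera_matrix': array([[363.63328821,   0.        , 263.81096829],
       [  0.        , 363.63328821, 190.8605574 ],
       [  0.        ,   0.        ,   1.        ]]), 'k1': -0.013003349683526982, 'extrinsics': array([[ 7.94906927e-01, -4.32060647e-01,  4.25965462e-01,
         1.57390211e+02],
       [-6.06670708e-01, -5.75935201e-01,  5.47950086e-01,
        -5.74086511e+02],
       [ 8.58083520e-03, -6.93990087e-01, -7.19933419e-01,
         7.22998462e+02],
       [ 0.00000000e+00,  0.00000000e+00,  0.00000000e+00,
         1.00000000e+00]])}
wrist {'camera_matrix': array([[280.02714032,   0.        , 255.27078549],
       [  0.        , 280.02714032, 197.53598527],
       [  0.        ,   0.        ,   1.        ]]), 'k1': -0.023747910064932033, 'T_tool_cam': array([[-1.13545321e-05, -9.63131898e-01, -2.69029641e-01,
         6.72536865e+01],
       [ 9.99999977e-01, -6.86570075e-05,  2.03588058e-04,
        -5.93541044e-01],
       [-2.14552923e-04, -2.69029632e-01,  9.63131876e-01,
        -1.32287625e+02],
       [ 0.00000000e+00,  0.00000000e+00,  0.00000000e+00,
         1.00000000e+00]])}
```

View pics/scene0.png

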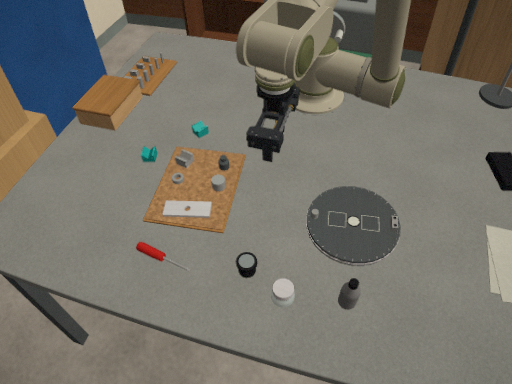

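View pics/side0.png

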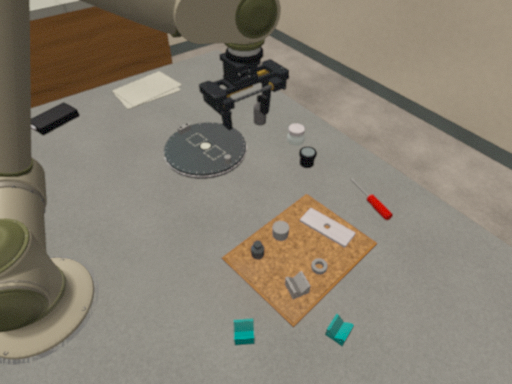

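View pics/wrist0.png

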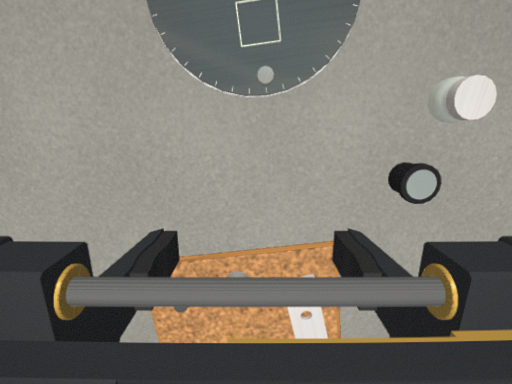

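The scene picture shows the grey vee block at (184,158), the ring at (177,178), the weight at (224,162), the riser at (218,183) and the bridge at (187,208), all on the cork board. The two turquoise vee look-alikes are off the board at (149,153) and (200,128). The stage is at (354,223), with the post at (315,212) and the bar at (395,222). The loupe is at (247,264).

```bash
cat > h.py <<'E'
from rig import robot
import numpy as np, cv2
from scipy.spatial.transform import Rotation as R
def cam(name,st=None):
    c=robot.calibration(name); K=np.array(c['camera_matrix']);k1=c['k1']
    if name=='wrist':
        st=st or robot.state(); T=np.eye(4);T[:3,:3]=R.from_quat(st['ee_rot']).as_matrix();T[:3,3]=st['tcp_pos']
        E=T@c['T_tool_cam']
    else:E=c['extrinsics']
    return K,k1,E
def unproj(C,uv,z):
    K,k1,E=C; d=np.array([(uv[0]-K[0,2])/K[0,0],(uv[1]-K[1,2])/K[1,1]])
    p=cv2.undistortPoints(np.array([[uv]],float),K,np.array([k1,0,0,0.]))[0,0]
    r=E[:3,:3]@np.array([p[0],p[1],1]); o=E[:3,3]
    return o+r*(z-o[2])/r[2]
def proj(C,P):
    K,k1,E=C; P=np.atleast_2d(P); q=(P-E[:3,3])@E[:3,:3]
    return cv2.projectPoints(q.reshape(-1,1,3),np.zeros(3),np.zeros(3),K,np.array([k1,0,0,0.]))[0][:,0]
def shot(name,fn):
    st=robot.state(); im=robot.camera(name); cv2.imwrite('pics/'+fn,im); np.save('pics/'+fn+'.npy',np.r_[st['tcp_pos'],st['ee_rot']])
    return im,cam(name,st)
def oldcam(fn):
    a=np.load('pics/'+fn+'.npy'); return cam('wrist',dict(tcp_pos=a[:3],ee_rot=a[3:]))
def crop(im,u,v,w,h,s,fn):
    u,v=int(max(0,u-w//2)),int(max(0,v-h//2))
    cv2.imwrite('pics/'+fn,cv2.resize(im[v:v+h,u:u+w],None,fx=s,fy=s,interpolation=cv2.INTER_CUBIC)); print('crop origin',u,v,'scale',s)
E
python3 - <<'E'
from h import *
np.set_printoptions(precision=1,suppress=True)
for c in('scene','side'):
    robot.camera(c)
    for t in('stage','post','bar','riser_mid','vee_mid','bridge_mid','ring_mid','weight_mid','loupe_mid'):
        r=robot.place_of(c,t); print(c,t,[(np.round(x['location'],0).tolist(),round(x['p'],2)) for x in r[:3]])
print(robot.state()['time_s'])
E
```

```text
scene stage [([546.0, 222.0, 0.0], 0.9)]
scene post [([563.0, 112.0, 23.0], 0.44), ([458.0, -302.0, 24.0], 0.32)]
scene bar [([566.0, 114.0, 25.0], 0.71), ([530.0, 325.0, 15.0], 0.43)]
scene riser_mid [([520.0, -174.0, 23.0], 0.7)]
scene vee_mid [([311.0, -317.0, 18.0], 0.73), ([458.0, -305.0, 24.0], 0.53), ([466.0, -432.0, 15.0], 0.46)]
scene bridge_mid [([630.0, -225.0, 11.0], 0.66)]
scene ring_mid [([533.0, -298.0, 19.0], 0.61)]
scene weight_mid [([443.0, -183.0, 31.0], 0.69)]
scene loupe_mid [([754.0, -8.0, 22.0], 0.84)]
side stage [([546.0, 224.0, 0.0], 0.81)]
side post [([547.0, 224.0, -2.0], 0.53)]
side bar [([534.0, 330.0, 20.0], 0.49), ([461.0, -308.0, 24.0], 0.35)]
side riser_mid [([524.0, -172.0, 27.0], 0.83)]
side vee_mid [([460.0, -428.0, 14.0], 0.95), ([536.0, 330.0, 20.0], 0.68), ([460.0, -310.0, 25.0], 0.66)]
side bridge_mid [([626.0, -223.0, 11.0], 0.86)]
side ring_mid [([531.0, -297.0, 17.0], 0.76)]
side weight_mid [([445.0, -182.0, 28.0], 0.74)]
side loupe_mid [([753.0, -6.0, 26.0], 0.7)]
1.15
```

```bash
python3 -m pendant '[[5,0,0,0,0,0,8.81],[5,0,0,0,0,0,8.81],[3,0,0,0,0,0,8.81],[0,0,0,0,0,0,8.81],[0,0,0,0,0,0,8.81]]' 40; python3 - <<'E'
from h import *
im,C=shot('wrist','w1.png')
E
```

```text
time_s: 1.78
tcp_pos: [550.0, 129.4, 252.7]
ee_rot: [0.707, 0.707, -0.0, 0.0]
wrist_force: [0.1, -0.6, 0.3]
finger_gap: 0.997
```

View pics/w1.png

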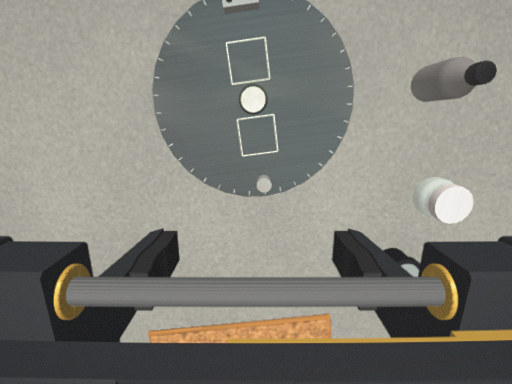

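```bash
python3 -m pendant '[[-6,0,0,0,0,0,8.81],[-6,0,0,0,0,0,8.81],[-6,0,0,0,0,0,8.81],[-6,0,0,0,0,0,8.81],[-6,0,0,0,0,0,8.81],[-6,0,0,0,0,0,8.81],[-6,0,0,0,0,0,8.81],[-4,-1.5,2,0,0,0,8.81],[0,0,0,0,0,0,8.81],[0,0,0,0,0,0,8.81],[0,0,0,0,0,0,8.81]]' 40; python3 - <<'E'
from h import *
im,C=shot('wrist','w2.png')
E
```

```text
time_s: 3.2
tcp_pos: [535.3, -329.2, 233.6]
ee_rot: [0.707, 0.707, 0.0, 0.001]
wrist_force: [0.9, -0.3, 0.5]
finger_gap: 1.003
```

View pics/w2.png

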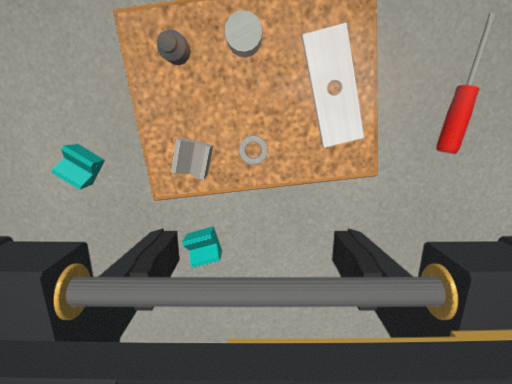

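In w1 the window is at (253,100), the post at (264,184), the square beside it at (258,135), the other square at (248,60) and the bar at (240,3). In w2 there are three vee-like things: grey at (191,158) on the board, and turquoise at (78,167) and (203,247). The grey one on the board fits the description, and I'll confirm it in a crop.

```bash
python3 - <<'E'
from h import *
im=cv2.imread('pics/w2.png')
crop(im,255,100,270,200,2.9,'w2c.png')
crop(im,191,160,80,60,10,'w2v.png')
im=cv2.imread('pics/w1.png')
crop(im,253,100,220,200,3,'w1c.png')
E
```

```text
crop origin 120 0 scale 2.9
crop origin 151 130 scale 10
crop origin 143 0 scale 3
```

View pics/w2c.png

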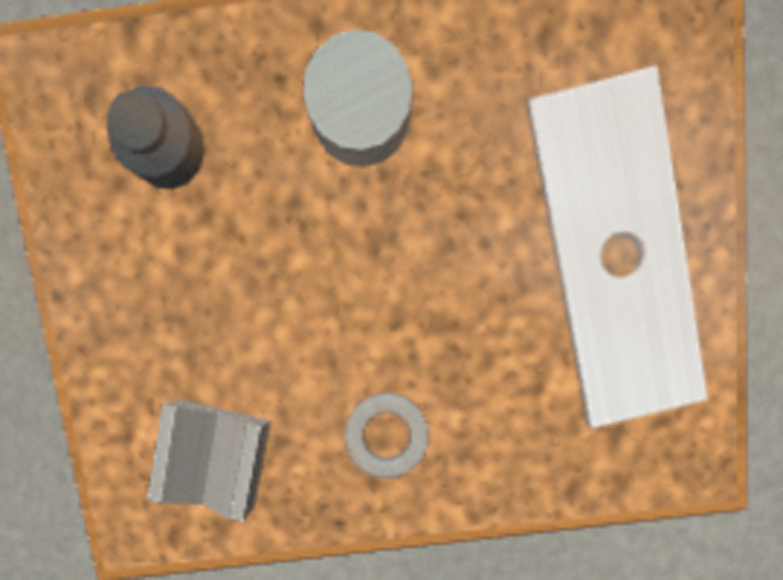

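View pics/w2v.png

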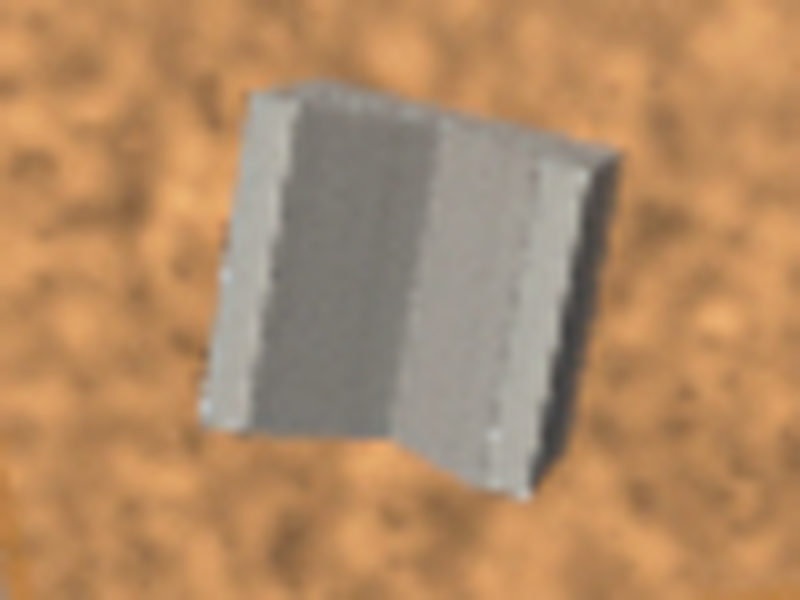

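View pics/w1c.png

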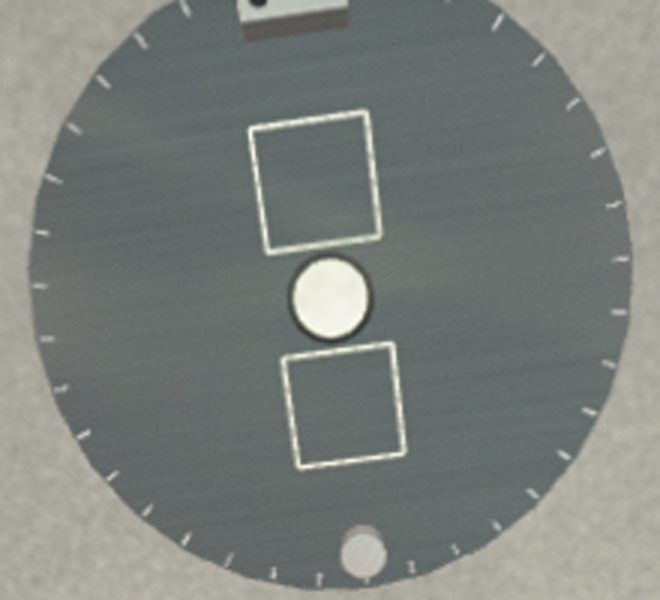

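The crop confirms a grey steel vee block, groove up, 40 mm square, on the cork board at w2 (191,158). Next I'll turn these pixels into positions.

```bash
python3 - <<'E'
from h import *
np.set_printoptions(precision=1,suppress=True)
C1=oldcam('w1.png');C2=oldcam('w2.png')
f=lambda C,o,s,u,z:unproj(C,(o[0]+(u[0]+.5)/s-.5,o[1]+(u[1]+.5)/s-.5),z)
a=lambda u,z:f(C2,(120,0),2.9,u,z)
v=lambda u,z:f(C2,(151,130),10,u,z)
g=lambda u,z:f(C1,(143,0),3,u,z)
print('riser',a((358,90),38),'diam',np.linalg.norm(a((304,90),38)-a((412,90),38)))
print('knob',a((136,124),50)); print('ring',a((387,435),22),'d',np.linalg.norm(a((346,435),22)-a((428,435),22)))
b=[a(p,16) for p in((529,99),(656,67),(706,399),(592,427))];b=np.array(b)
print('bridge',b[:,:2].tolist(),b.mean(0),a((621,255),16)); 
print('sides',[np.linalg.norm(b[i]-b[i-1]) for i in range(4)])
e=(b[0]+b[1]-b[2]-b[3]);print('bridge ang',np.degrees(np.arctan2(e[1],e[0])))
q=np.array([v(p,38) for p in((250,92),(592,165),(530,495),(205,430))])
print('vee',q.mean(0),'sides',[np.linalg.norm(q[i]-q[i-1]) for i in range(4)]);e=q[0]+q[1]-q[2]-q[3];print('vee y ang',np.degrees(np.arctan2(e[1],e[0])))
e=q[1]+q[2]-q[0]-q[3];print('vee x ang',np.degrees(np.arctan2(e[1],e[0])))
w=g((331,298),20);print('window',w)
s1=np.array([g(p,20) for p in((249,128),(368,111),(381,237),(268,254))]);s2=np.array([g(p,20) for p in((283,356),(394,344),(405,455),(299,467))])
print('sq bar',s1.mean(0),'sq post',s2.mean(0)); e=s1.mean(0)-s2.mean(0);print(np.linalg.norm(e),'stage line ang',np.degrees(np.arctan2(e[1],e[0])))
print('post',g((363,554),42))
E
```

```text
riser [ 522.1 -171.9   38. ] diam 39.0894425985497
knob [ 444.2 -185.8   50. ]
ring [ 532.4 -297.7   22. ] d 34.42771465815862
bridge [[587.4413202239263, -168.8040340910798], [635.9497197629951, -157.25853001824865], [667.5502629439906, -282.8137244739623], [619.8009086437736, -294.7406276784669]] [ 627.7 -225.9   16. ] [ 627.2 -225.7   16. ]
sides [np.float64(130.0275684887502), np.float64(49.86344843808632), np.float64(129.47085071222025), np.float64(49.21637792582131)]
bridge ang 104.2691218942946
vee [ 458.4 -307.3   38. ] sides [np.float64(40.29878268735407), np.float64(39.96148967751611), np.float64(39.99972233187402), np.float64(39.114688163184006)]
vee y ang 77.5390354859359
vee x ang -11.84377538807021
window [546.7 221.   20. ]
sq bar [541.  264.5  20. ] sq post [552.7 177.2  20. ]
88.0333100581927 stage line ang 97.60493584003332
post [560.  117.9  42. ]
```

```bash
cat >> h.py <<'E'
def plan(x,y,z,th):
    "shift (cm, present tool axes), turn az (deg) to bring tool y to world angle th"
    s=robot.state(); M=R.from_quat(s['ee_rot']).as_matrix()
    d=M.T@(np.array([x,y,z])-s['tcp_pos'])/10
    cur=np.degrees(np.arctan2(M[1,1],M[0,1]))
    # shift in tool frame after the turn too
    az=-(th-cur); az=(az+90)%180-90
    M2=M@R.from_rotvec([0,0,np.radians(az)]).as_matrix()
    d2=M2.T@(np.array([x,y,z])-s['tcp_pos'])/10
    # levelling
    t=M.T@np.array([0,0,-1]); 
    print('t %.2f tcp %s yang %.2f gap %.3f F %s q6 %.2f tilt %s'%(s['time_s'],np.round(s['tcp_pos'],1),cur,s['finger_gap']*88.1,np.round(s['wrist_force'],1),s['qpos'][5],np.round(np.degrees([-t[1],t[0]]),2)))
    print('shift now-axes cm',np.round(d,2),' az',round(az,2),' shift if turned first',np.round(d2,2))
E
python3 -c "
from h import *
plan(522.1,-171.9,90,7.6)"
```

```text
t 3.25 tcp [ 535.4 -329.1  233.5] yang 0.07 gap 88.080 F [0.5 1.1 0.4] q6 -0.74 tilt [0.05 0.04]
shift now-axes cm [15.74 -1.32 14.34]  az -7.53  shift if turned first [15.77  0.75 14.34]
```

```bash
python3 -m pendant '[[0,0,0,0,0,-7.5,6.2],[5.2,0.25,3,0,0,0,6.2],[5.2,0.25,3,0,0,0,6.2],[5.37,0.25,3,0,0,0,6.2],[0,0,5.3,0,0,0,6.2],[0,0,0,0,0,0,6.2],[0,0,0,0,0,0,6.2]]' 40; python3 -c "
from h import *
plan(522.1,-171.9,25.5,7.6)
shot('wrist','w3.png')"
```

```text
time_s: 4.12
tcp_pos: [522.8, -173.3, 91.6]
ee_rot: [0.659, 0.752, 0.0, 0.001]
wrist_force: [0.9, 0.5, 0.2]
finger_gap: 0.703
t 4.12 tcp [ 522.8 -173.3   91.6] yang 7.50 gap 61.932 F [0.9 0.5 0.2] q6 -0.67 tilt [0.12 0.1 ]
shift now-axes cm [ 0.16 -0.06  6.61]  az -0.1  shift if turned first [ 0.16 -0.06  6.61]
```

View pics/w3.png

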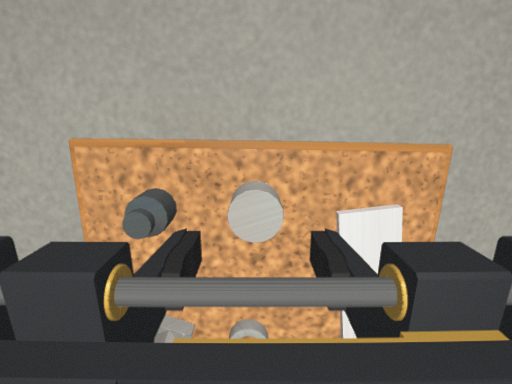

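The riser top is centred between the jaws at (255,213). I'll check that against the calibration and descend.

```bash
python3 -c "
from h import *
print(unproj(oldcam('w3.png'),(255.5,214),38))"
python3 -m pendant '[[0.16,-0.06,3,0,0,0,6.2],[0,0,2.5,0,0,0,6.2],[0,0,1.1,0,0,0,6.2],[0,0,0,0,0,0,6.2],[0,0,0,0,0,0,3],[0,0,0,0,0,0,3],[0,0,0,0,0,0,3],[0,0,0,0,0,0,3],[0,0,0,0,0,0,3]]' 40; python3 -c "
from h import *
plan(522.1,-171.9,90,7.6)"
```

```text
[ 521.85519125 -170.01821769   38.        ]
time_s: 5.3
tcp_pos: [521.5, -171.3, 24.5]
ee_rot: [0.659, 0.752, 0.0, 0.001]
wrist_force: [0.0, 0.2, 6.3]
finger_gap: 0.444
t 5.30 tcp [ 521.5 -171.3   24.5] yang 7.50 gap 39.081 F [0.  0.2 6.3] q6 -0.66 tilt [0.08 0.06]
shift now-axes cm [-0.07  0.06 -6.55]  az -0.1  shift if turned first [-0.07  0.06 -6.55]
```

```bash
python3 -m pendant '[[0,0,-3.5,0,0,0,3],[0,0,-3.5,0,0,0,3],[4,1,0,0,0,0,3],[5.7,1.3,0,0,0,0,3],[5.7,1.3,0,0,0,0,3],[5.7,1.3,0,0,0,0,3],[5.7,1.3,0,0,0,0,3],[4.3,0.8,0,0,0,0,3],[3,0.6,0,0,0,0,3],[0,0,0,0,0,0,3],[0,0,0,0,0,0,3],[0,0,0,0,0,0,3]]' 40; python3 -c "
from h import *
plan(552.7,177.2,37,7.6)
shot('wrist','w4.png')"
```

```text
time_s: 6.8
tcp_pos: [551.9, 175.7, 93.6]
ee_rot: [0.66, 0.751, -0.0, -0.0]
wrist_force: [-0.3, -0.9, -2.6]
finger_gap: 0.444
t 6.80 tcp [551.9 175.7  93.6] yang 7.42 gap 39.126 F [-0.3 -0.9 -2.6] q6 -0.03 tilt [-0.03  0.01]
shift now-axes cm [0.13 0.1  5.66]  az -0.18  shift if turned first [0.13 0.11 5.66]
```

View pics/w4.png

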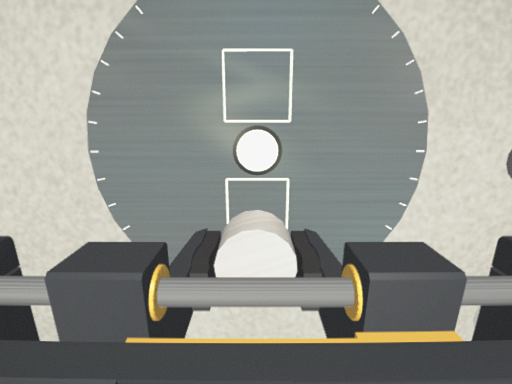

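The riser is in the jaws and the square's lines run parallel to the image axes. I'll recheck the window and square positions from here.

```bash
python3 -c "
from h import *
C=oldcam('w4.png')
print('win',unproj(C,(257,151),20),'sqbar',unproj(C,(257.5,85.5),20),'riser',unproj(C,(257,252),107))
p=[unproj(C,q,20) for q in((226.5,179),(288.5,179))];print(p); e=p[1]-p[0];print(np.degrees(np.arctan2(e[1],e[0])))
print((p[0]+p[1])/2+23*np.array([np.sin(.1326),-np.cos(.1326),0]))
"
```

```text
win [546.480144   220.51604429  20.        ] sqbar [540.95556113 265.05524258  20.        ] riser [550.88903914 183.43315632 107.        ]
[array([526.52695809, 196.89735494,  20.        ]), array([572.62763738, 202.9067644 ,  20.        ])]
7.426858700904709
[552.61816827 177.10396531  20.        ]
```

```bash
python3 -c "
from h import *
C=oldcam('w4.png');im=cv2.imread('pics/w4.png');crop(im,257,240,110,90,7,'w4c.png')
for r in(226,228,230,232): print(r,unproj(C,(257,r),107)[1]-20)
"
```

```text
crop origin 202 195 scale 7
226 176.2968328479925
228 175.33260799653618
230 174.36429336717723
232 173.39185576138485
```

View pics/w4c.png

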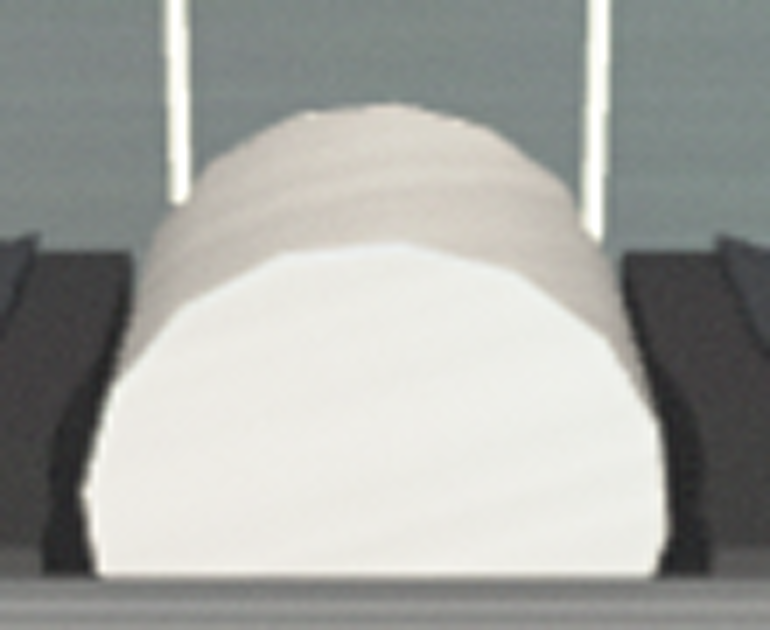

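```bash
python3 -m pendant '[[0.22,0.1,3,0,0,0,3],[0,0,2,0,0,0,3],[0,0,0.6,0,0,0,3],[0,0,0,0,0,0,3],[0,0,0,0,0,0,3]]' 40; python3 -c "
from h import *
plan(552.7,178,36.5,7.6)"
```

```text
time_s: 7.48
tcp_pos: [553.0, 179.0, 38.6]
ee_rot: [0.659, 0.752, 0.001, 0.0]
wrist_force: [1.0, 0.7, -2.6]
finger_gap: 0.442
t 7.47 tcp [553.  179.   38.6] yang 7.49 gap 38.922 F [ 1.   0.7 -2.6] q6 -0.02 tilt [0.08 0.  ]
shift now-axes cm [-0.1  -0.05  0.21]  az -0.11  shift if turned first [-0.1  -0.05  0.21]
```

Next: lower the last 2 mm, release, lift away with the camera, and move back towards the vee block.

```bash
python3 -m pendant '[[-0.05,-0.03,0.2,0,0,0,3],[0,0,0,0,0,0,3],[0,0,0,0,0,0,3]]' 40; python3 -m pendant '[[0,0,0,0,0,0,6],[0,0,0,0,0,0,6],[0,0,0,0,0,0,6],[0,0,-4,0,0,0,6],[0,0,-6,0,0,0,6],[-4,0,-4,0,0,0,6],[-4,0,-2,0,0,0,6],[0,0,0,0,0,0,6],[0,0,0,0,0,0,6]]'; python3 -c "
from h import *
plan(458.4,-307.3,110,-12)
im,C=shot('wrist','w5.png')
crop(im,256,120,256,190,3,'w5c.png')"
```

```text
time_s: 7.85
tcp_pos: [552.7, 178.7, 36.5]
ee_rot: [0.659, 0.752, 0.001, 0.001]
wrist_force: [-0.7, -0.5, 5.8]
finger_gap: 0.447
time_s: 8.98
tcp_pos: [562.4, 99.7, 195.0]
ee_rot: [0.659, 0.752, -0.0, -0.001]
wrist_force: [0.7, 0.3, -1.0]
finger_gap: 0.681
t 8.97 tcp [562.4  99.7 195. ] yang 7.49 gap 59.959 F [ 0.7  0.3 -1. ] q6 -0.16 tilt [-0.08 -0.03]
shift now-axes cm [-39.   -15.61   8.5 ]  az 19.49  shift if turned first [-41.98  -1.69   8.5 ]
crop origin 128 25 scale 3
```

View pics/w5c.png

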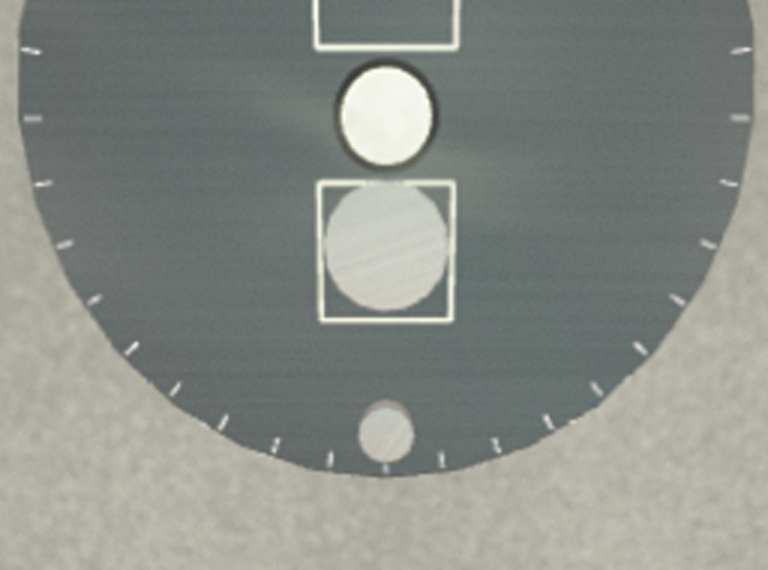

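The riser stands in the post-side square, with its top at crop (386,246). I'll measure it and move to the vee.

```bash
python3 -c "
from h import *
C=oldcam('w5.png')
f=lambda u,v,z:unproj(C,(128+(u+.5)/3-.5,25+(v+.5)/3-.5),z)
print('riser',f(386,246,50),'win',f(386,115,20), 'sq',f(386,251,20))"
python3 -m pendant '[[0,0,0,0,0,9.75,6],[0,0,0,0,0,9.75,6],[-6,-0.25,0,0,0,0,6],[-6,-0.25,0,0,0,0,6],[-6,-0.25,0,0,0,0,6],[-6,-0.25,0,0,0,0,6],[-6,-0.25,0,0,0,0,6],[-6,-0.25,1,0,0,0,6],[-6,-0.2,3,0,0,0,6],[0,0,4,0,0,0,6],[0,0,0,0,0,0,6],[0,0,0,0,0,0,6]]'; python3 -c "
from h import *
plan(458.4,-307.3,25.5,-12)
shot('wrist','w6.png')"
```

```text
riser [552.08482837 178.17663178  50.        ] win [546.44216836 221.32138652  20.        ] sq [552.2093983  177.79728041  20.        ]
time_s: 10.52
tcp_pos: [460.7, -303.3, 118.8]
ee_rot: [0.777, 0.63, 0.0, 0.0]
wrist_force: [-0.0, -0.3, 0.9]
finger_gap: 0.682
t 10.53 tcp [ 460.7 -303.3  118.8] yang -11.90 gap 60.093 F [-0.  -0.3  0.9] q6 -0.59 tilt [0.05 0.02]
shift now-axes cm [-0.44 -0.15  9.33]  az 0.1  shift if turned first [-0.44 -0.15  9.33]
```

View pics/w6.png

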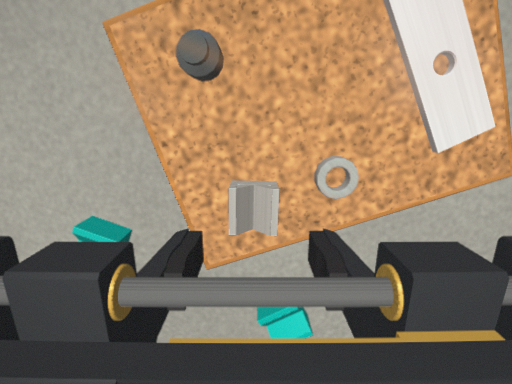

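The grey vee is centred between the jaws at (254,209) and square to them. I'll descend and grip.

```bash
python3 -m pendant '[[-0.44,-0.15,4,0,0,0,6],[0,0,3.5,0,0,0,6],[0,0,1.8,0,0,0,6],[0,0,0,0,0,0,6],[0,0,0,0,0,0,3],[0,0,0,0,0,0,3],[0,0,0,0,0,0,3],[0,0,0,0,0,0,3],[0,0,0,0,0,0,3]]' 40; python3 -c "
from h import *
plan(541,264.7,95,7.6)"
```

```text
time_s: 11.7
tcp_pos: [457.9, -308.2, 26.0]
ee_rot: [0.777, 0.629, 0.0, 0.001]
wrist_force: [0.3, 1.3, 7.0]
finger_gap: 0.448
t 11.70 tcp [ 457.9 -308.2   26. ] yang -12.00 gap 39.470 F [0.3 1.3 7. ] q6 -0.60 tilt [0.1  0.05]
shift now-axes cm [57.76 -3.77 -6.97]  az -19.6  shift if turned first [55.68 15.82 -6.97]
```

```bash
python3 -m pendant '[[0,0,-4,0,0,0,3],[0,0,-4,0,0,0,3],[0,0,0,0,0,-9.8,3],[0,0,0,0,0,-9.8,3],[5.5,1.55,0,0,0,0,3],[5.7,1.6,0,0,0,0,3],[5.7,1.6,0,0,0,0,3],[5.7,1.6,0,0,0,0,3],[5.7,1.6,0,0,0,0,3],[5.7,1.6,0,0,0,0,3],[5.7,1.6,0,0,0,0,3]]' 40;python3 -m pendant '[[5.7,1.6,0,0,0,0,3],[5.5,1.6,0,0,0,0,3],[4.7,1.5,0,0,0,0,3],[0,0,0,0,0,0,3],[0,0,0,0,0,0,3],[0,0,0,0,0,0,3]]'; python3 -c "
from h import *
plan(541,264.7,38.5,7.6)
im,C=shot('wrist','w7.png')
crop(im,257,200,256,190,3,'w7c.png')"
```

```text
time_s: 13.08
tcp_pos: [515.4, 102.2, 105.0]
ee_rot: [0.659, 0.752, -0.0, 0.0]
wrist_force: [0.8, -0.4, -3.8]
finger_gap: 0.449
time_s: 13.82
tcp_pos: [541.0, 263.0, 104.9]
ee_rot: [0.659, 0.752, -0.0, -0.0]
wrist_force: [-0.3, -0.2, -3.6]
finger_gap: 0.452
t 13.82 tcp [541.  263.  104.9] yang 7.52 gap 39.851 F [-0.3 -0.2 -3.6] q6 0.12 tilt [-0.03  0.01]
shift now-axes cm [0.17 0.03 6.64]  az -0.08  shift if turned first [0.17 0.03 6.64]
crop origin 129 105 scale 3
```

View pics/w7c.png

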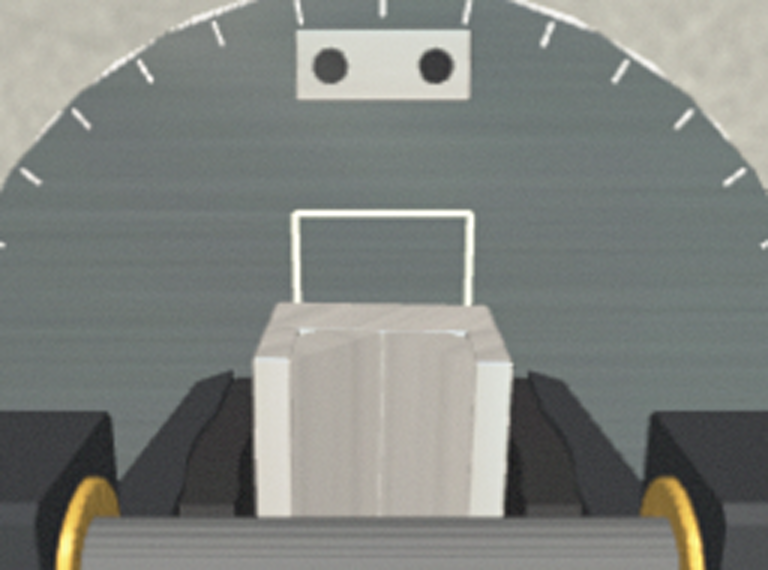

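```bash
python3 -c "
from h import *
C=oldcam('w7.png')
f=lambda u,v,z:unproj(C,(129+(u+.5)/3-.5,105+(v+.5)/3-.5),z)
e=f(383,360,117); print('vee', e-20*np.array([-.1323,.991,0]),'sq',f(383,213,20)-23*np.array([-.1323,.991,0]),'barback',f(383,99,40))"
python3 -m pendant '[[0.2,0.03,3,0,0,0,3],[0,0,2.5,0,0,0,3],[0,0,0.7,0,0,0,3],[0,0,0,0,0,0,3],[0,0,0,0,0,0,3]]' 40; python3 -c "
from h import *
plan(541,265,38,7.6)"
```

```text
vee [540.59554602 263.85640929 117.        ] sq [540.8279332 264.5727157  20.       ] barback [533.68249414 317.70771049  40.        ]
time_s: 14.5
tcp_pos: [541.6, 266.1, 43.9]
ee_rot: [0.659, 0.752, 0.001, 0.001]
wrist_force: [-0.3, 0.3, -3.3]
finger_gap: 0.45
t 14.50 tcp [541.6 266.1  43.9] yang 7.59 gap 39.686 F [-0.3  0.3 -3.3] q6 0.13 tilt [ 0.11 -0.01]
shift now-axes cm [-0.1  -0.08  0.59]  az -0.01  shift if turned first [-0.1  -0.08  0.59]
```

```bash
python3 -m pendant '[[-0.2,-0.06,0.3,0,0,0,3],[0,0,0.2,0,0,0,3],[0,0,0.05,0,0,0,3],[0,0,0,0,0,0,3]]' 40; python3 -m pendant '[[0,0,0,0,0,0,6],[0,0,0,0,0,0,6],[0,0,0,0,0,0,6],[0,0,-4,0,0,0,6],[0,0,-6,0,0,0,6],[-5,0,-4,0,0,0,6],[-5,0,0,0,0,0,7],[-5,0,0,0,0,0,7.2],[0,0,0,0,0,0,7.2],[0,0,0,0,0,0,7.2]]'; python3 -c "
from h import *
plan(627.4,-225.8,110,14.2)
im,C=shot('wrist','w8.png')
crop(im,256,120,256,190,3,'w8c.png')"
```

```text
time_s: 15.0
tcp_pos: [540.7, 264.0, 38.0]
ee_rot: [0.659, 0.752, 0.0, 0.0]
wrist_force: [-3.3, -2.7, 4.7]
finger_gap: 0.452
time_s: 16.25
tcp_pos: [560.3, 117.0, 176.3]
ee_rot: [0.659, 0.752, 0.0, -0.0]
wrist_force: [0.7, -0.7, 0.5]
finger_gap: 0.817
t 16.25 tcp [560.3 117.  176.3] yang 7.59 gap 71.973 F [ 0.7 -0.7  0.5] q6 -0.13 tilt [-0.01 -0.02]
shift now-axes cm [-34.87   2.12   6.61]  az -6.61  shift if turned first [-34.89  -1.9    6.61]
crop origin 128 25 scale 3
```

View pics/w8c.png

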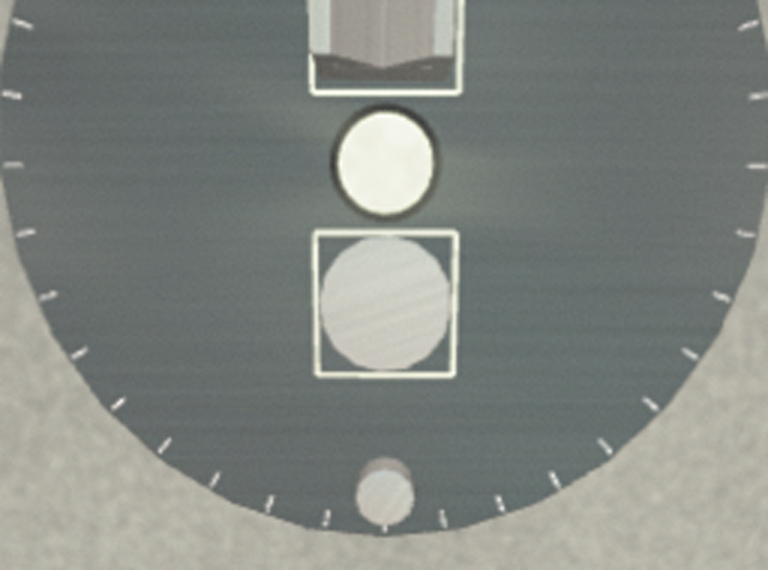

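Both supports stand square inside their scribed squares. Next, move to the bridge.

```bash
python3 -m pendant '[[0,0,0,0,0,-6.6,7.2],[-5.8,-0.3,0,0,0,0,7.2],[-5.8,-0.3,0,0,0,0,7.2],[-5.8,-0.3,0,0,0,0,7.2],[-5.8,-0.3,0,0,0,0,7.2],[-5.8,-0.3,1,0,0,0,7.2],[-5.8,-0.3,3,0,0,0,7.2],[0,0,2,0,0,0,7.2],[0,0,0,0,0,0,7.2],[0,0,0,0,0,0,7.2]]'; python3 -c "
from h import *
plan(627.4,-225.8,23.5,14.2)
shot('wrist','w9.png')
print(unproj(oldcam('w8.png'),(128+(385+.5)/3-.5,25+(53.5)/3-.5),50))"
```

```text
time_s: 17.55
tcp_pos: [628.5, -221.4, 118.7]
ee_rot: [0.614, 0.79, 0.0, 0.001]
wrist_force: [-0.4, 0.1, 0.9]
finger_gap: 0.815
t 17.55 tcp [ 628.5 -221.4  118.7] yang 14.31 gap 71.838 F [-0.4  0.1  0.9] q6 -0.77 tilt [0.06 0.05]
shift now-axes cm [-0.39 -0.23  9.52]  az 0.11  shift if turned first [-0.39 -0.23  9.52]
[542.75475267 245.76737165  50.        ]
```

View pics/w9.png

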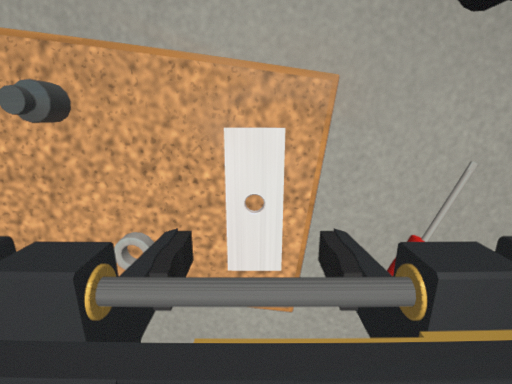

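The bridge is aligned with the jaws, with its hole at (254,203). I'll check the hole position and the screwdriver clearance, then descend.

```bash
python3 -c "
from h import *
C=oldcam('w9.png')
print('hole',unproj(C,(254.5,203),16)); C=oldcam('w2.png'); print('driver',unproj(C,(441,150),15),unproj(C,(462,86),15))"
```

```text
hole [ 627.84804116 -224.9715336    16.        ]
driver [ 767.88163227 -297.76467555   15.        ] [ 780.40391168 -221.97568801   15.        ]
```

```bash
python3 -m pendant '[[-0.35,-0.2,4,0,0,0,7.2],[0,0,3.5,0,0,0,7.2],[0,0,1.9,0,0,0,7.2],[0,0,0,0,0,0,7.2],[0,0,0,0,0,0,7.2],[0,0,0,0,0,0,7.2]]' 30; python3 -c "
from h import *
plan(627.5,-225.4,23.5,14.2)"
```

```text
time_s: 18.35
tcp_pos: [627.1, -226.6, 24.4]
ee_rot: [0.614, 0.789, 0.0, 0.001]
wrist_force: [0.7, -0.8, -0.1]
finger_gap: 0.814
t 18.35 tcp [ 627.1 -226.6   24.4] yang 14.22 gap 71.724 F [ 0.7 -0.8 -0.1] q6 -0.77 tilt [0.05 0.05]
shift now-axes cm [0.1  0.07 0.09]  az 0.02  shift if turned first [0.1  0.07 0.09]
```

```bash
python3 -m pendant '[[0.1,0.06,0.12,0,0,0,7.2],[0,0,0,0,0,0,4],[0,0,0,0,0,0,4],[0,0,0,0,0,0,4],[0,0,0,0,0,0,4],[0,0,0,0,0,0,4],[0,0,-2,0,0,0,4],[0,0,-3,0,0,0,4],[0,0,-3,0,0,0,4],[0,0,0,0,0,0,4],[0,0,0,0,0,0,4]]' 40; python3 -c "
from h import *
plan(546.6,221,110,7.6)
shot('wrist','w10.png'); im=robot.camera('side'); cv2.imwrite('pics/s10.png',im[120:330,160:440].repeat(2,0).repeat(2,1))"
```

```text
time_s: 19.73
tcp_pos: [626.4, -225.2, 100.9]
ee_rot: [0.614, 0.789, -0.0, -0.001]
wrist_force: [-0.8, -0.5, -0.9]
finger_gap: 0.56
t 19.73 tcp [ 626.4 -225.2  100.9] yang 14.19 gap 49.330 F [-0.8 -0.5 -0.9] q6 -0.77 tilt [-0.1 -0.1]
shift now-axes cm [45.22  3.2  -0.84]  az 6.59  shift if turned first [45.28 -2.01 -0.84]
```

View pics/w10.png

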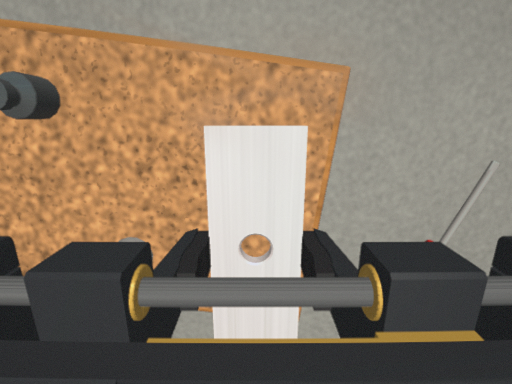

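View pics/s10.png

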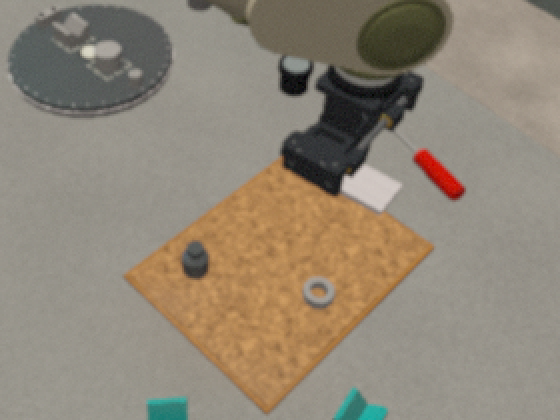

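The bridge is held level at its middle, with the hole at (256,247). I'll carry it to the stage.

```bash
python3 -m pendant '[[0,0,-1,0,0,6.6,4],[5.5,-0.25,0,0,0,0,4],[5.7,-0.25,0,0,0,0,4],[5.7,-0.25,0,0,0,0,4],[5.7,-0.25,0,0,0,0,4],[5.7,-0.25,0,0,0,0,4],[5.7,-0.25,0,0,0,0,4],[5.7,-0.25,0,0,0,0,4],[5.3,-0.25,0,0,0,0,4],[0,0,0,0,0,0,4],[0,0,0,0,0,0,4],[0,0,0,0,0,0,4]]' 40; python3 -c "
from h import *
plan(546.6,221,68,7.6)
shot('wrist','w11.png')"
```

```text
time_s: 21.32
tcp_pos: [548.0, 216.8, 112.1]
ee_rot: [0.659, 0.752, -0.0, -0.0]
wrist_force: [-0.2, -0.7, -0.9]
finger_gap: 0.56
t 21.32 tcp [548.  216.8 112.1] yang 7.51 gap 49.360 F [-0.2 -0.7 -0.9] q6 0.04 tilt [-0.04  0.01]
shift now-axes cm [ 0.44 -0.08  4.41]  az -0.09  shift if turned first [ 0.44 -0.08  4.41]
```

View pics/w11.png

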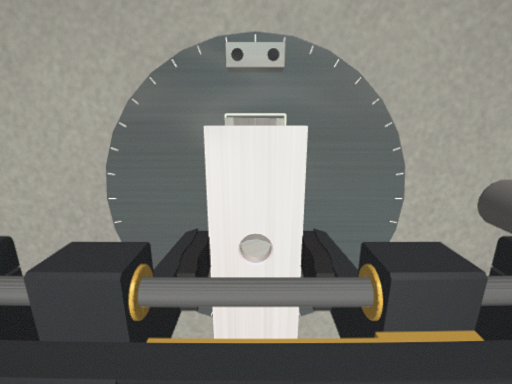

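```bash
python3 -c "
from h import *
print(unproj(oldcam('w11.png'),(256,248),105))
im=cv2.imread('pics/w11.png'); crop(im,256,250,60,44,10,'w11c.png')"
python3 -m pendant '[[0.44,-0.08,2,0,0,0,4],[0,0,1.5,0,0,0,4],[0,0,0.7,0,0,0,4],[0,0,0,0,0,0,4],[0,0,0,0,0,0,4],[0,0,0,0,0,0,4]]' 40; python3 -c "
from h import *
plan(546.6,221,65.4,7.6)"
```

```text
[547.63485998 216.57375134 105.        ]
crop origin 226 228 scale 10
time_s: 22.12
tcp_pos: [546.6, 222.2, 71.0]
ee_rot: [0.659, 0.752, 0.0, 0.0]
wrist_force: [-0.3, 0.6, -0.4]
finger_gap: 0.557
t 22.12 tcp [546.6 222.2  71. ] yang 7.60 gap 49.070 F [-0.3  0.6 -0.4] q6 0.05 tilt [ 0.05 -0.  ]
shift now-axes cm [-0.12 -0.01  0.56]  az 0.0  shift if turned first [-0.12 -0.01  0.56]
```

View pics/w11c.png

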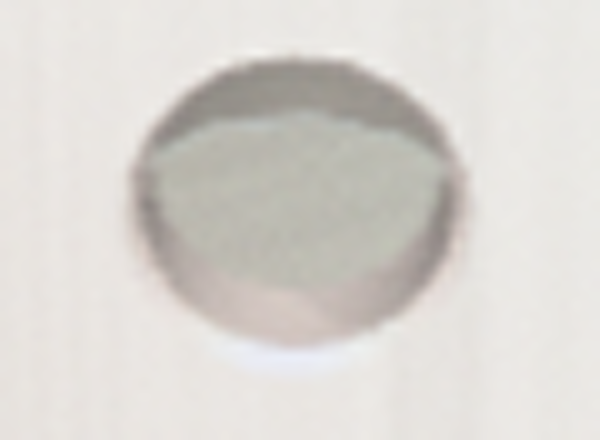

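Hole offset in the hand is negligible. I'll set the bridge down gently.

```bash
python3 -m pendant '[[-0.1,0,0.4,0,0,0,4],[0,0,0.15,0,0,0,4],[0,0,0,0,0,0,4],[0,0,0,0,0,0,4]]' 40; python3 -c "
from h import *
plan(546.6,221,65.2,7.6)"
```

```text
time_s: 22.62
tcp_pos: [546.5, 221.2, 65.0]
ee_rot: [0.659, 0.752, -0.0, 0.0]
wrist_force: [0.3, 0.1, -2.2]
finger_gap: 0.56
t 22.62 tcp [546.5 221.2  65. ] yang 7.60 gap 49.293 F [ 0.3  0.1 -2.2] q6 0.05 tilt [0. 0.]
shift now-axes cm [-0.02  0.01 -0.02]  az 0.0  shift if turned first [-0.02  0.01 -0.02]
```

```bash
python3 -m pendant '[[0,0,0.07,0,0,0,4],[0,0,0,0,0,0,4],[0,0,0,0,0,0,4]]' 40; python3 -c "
from h import *
plan(546.6,221,65.2,7.6)"
```

```text
time_s: 23.0
tcp_pos: [546.6, 221.2, 64.5]
ee_rot: [0.659, 0.752, 0.0, 0.0]
wrist_force: [-0.6, -0.4, 2.3]
finger_gap: 0.56
t 23.00 tcp [546.6 221.2  64.5] yang 7.60 gap 49.375 F [-0.6 -0.4  2.3] q6 0.05 tilt [ 0.02 -0.  ]
shift now-axes cm [-0.02  0.   -0.07]  az 0.0  shift if turned first [-0.02  0.   -0.07]
```

Contact is made, so I'll release, lift and look. Then on to the ring.

```bash
python3 -m pendant '[[0,0,0,0,0,0,6.5],[0,0,0,0,0,0,6.5],[0,0,0,0,0,0,6.5],[0,0,-3,0,0,0,6.5],[0,0,-5,0,0,0,6.5],[-5,0,-4,0,0,0,6],[-5,0,0,0,0,0,6],[0,0,0,0,0,0,6],[0,0,0,0,0,0,6]]'; python3 -c "
from h import *
plan(532.4,-297.7,110,7.6)
shot('wrist','w12.png');im,C=shot('side','s12.png');crop(im,205,140,120,90,6,'s12c.png')"
```

```text
time_s: 24.12
tcp_pos: [559.4, 123.7, 183.1]
ee_rot: [0.659, 0.752, -0.0, -0.0]
wrist_force: [-0.9, 0.6, 0.7]
finger_gap: 0.678
t 24.12 tcp [559.4 123.7 183.1] yang 7.59 gap 59.767 F [-0.9  0.6  0.7] q6 -0.12 tilt [-0.03 -0.02]
shift now-axes cm [-41.41  -8.23   7.3 ]  az -0.01  shift if turned first [-41.41  -8.24   7.3 ]
crop origin 145 95 scale 6
```

View pics/w12.png

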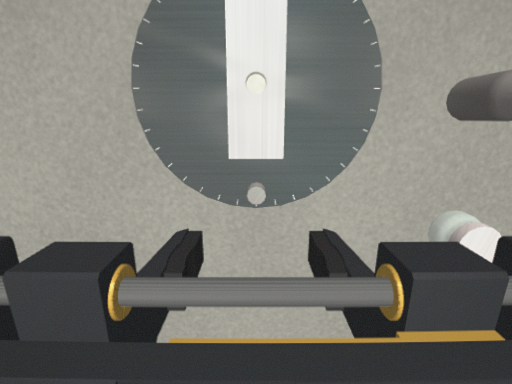

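View pics/s12c.png

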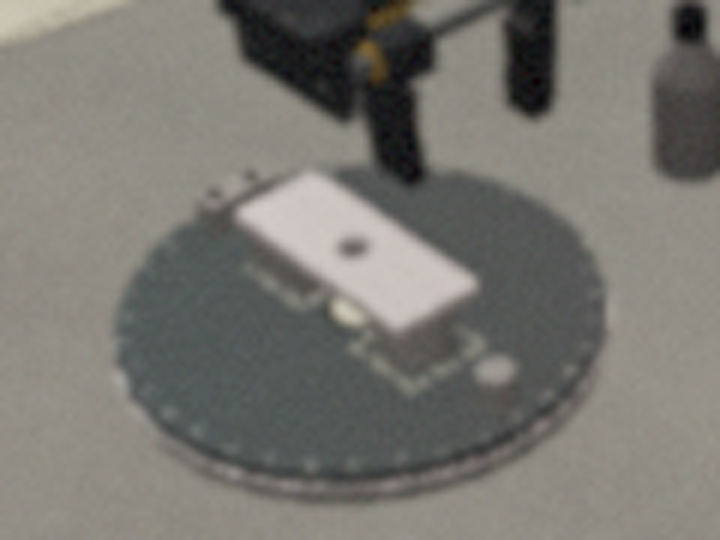

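The bridge lies level on both supports, and the lit window shows through the hole at (256,83). On to the ring.

```bash
python3 -m pendant '[[-5.8,-1.15,0,0,0,0,6],[-5.9,-1.2,0,0,0,0,6],[-5.9,-1.2,0,0,0,0,6],[-5.9,-1.2,0,0,0,0,6],[-5.9,-1.2,0,0,0,0,6],[-5.9,-1.15,1,0,0,0,6],[-5.9,-1.15,2,0,0,0,6],[0,0,3,0,0,0,6],[0,0,0,0,0,0,6],[0,0,0,0,0,0,6]]'; python3 -c "
from h import *
plan(532.4,-297.7,25,7.6)
im,C=shot('wrist','w13.png')
print('win hole',unproj(oldcam('w12.png'),(256,83),58))"
```

```text
time_s: 25.48
tcp_pos: [533.1, -294.3, 124.6]
ee_rot: [0.658, 0.753, 0.0, 0.001]
wrist_force: [0.6, 0.7, 0.2]
finger_gap: 0.682
t 25.48 tcp [ 533.1 -294.3  124.6] yang 7.70 gap 60.068 F [0.6 0.7 0.2] q6 -0.83 tilt [0.05 0.05]
shift now-axes cm [-0.31 -0.13  9.96]  az 0.1  shift if turned first [-0.32 -0.13  9.96]
win hole [546.24553742 220.49309477  58.        ]
```

View pics/w13.png

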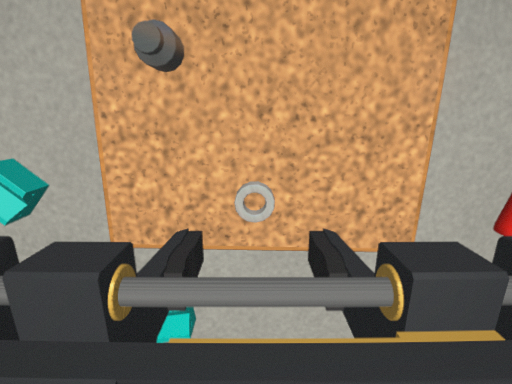

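The ring is between the jaws at (254,202). I'll descend and grip.

```bash
python3 -c "
from h import *
print(unproj(oldcam('w13.png'),(254.7,202),22))"
python3 -m pendant '[[-0.3,-0.1,4,0,0,0,6],[0,0,4,0,0,0,6],[0,0,1.9,0,0,0,6],[0,0,0,0,0,0,6],[0,0,0,0,0,0,3],[0,0,0,0,0,0,3],[0,0,0,0,0,0,3],[0,0,0,0,0,0,3],[0,0,0,0,0,0,3]]' 25; python3 -c "
from h import *
plan(546.3,220.7,110,7.6)"
```

```text
[ 532.28267861 -296.89376298   22.        ]
time_s: 26.65
tcp_pos: [532.1, -298.5, 25.4]
ee_rot: [0.659, 0.752, 0.0, 0.001]
wrist_force: [-0.4, 2.2, 5.3]
finger_gap: 0.405
t 26.65 tcp [ 532.1 -298.5   25.4] yang 7.60 gap 35.690 F [-0.4  2.2  5.3] q6 -0.84 tilt [0.07 0.05]
shift now-axes cm [51.27  8.28 -8.49]  az -0.0  shift if turned first [51.26  8.28 -8.49]
```

```bash
python3 -m pendant '[[0,0,-4.5,0,0,0,3],[0,0,-4.5,0,0,0,3],[5.5,0.9,0,0,0,0,3],[5.8,0.94,0,0,0,0,3],[5.8,0.94,0,0,0,0,3],[5.8,0.94,0,0,0,0,3],[5.8,0.94,0,0,0,0,3],[5.8,0.94,0,0,0,0,3],[5.8,0.94,0,0,0,0,3],[5.5,0.94,0,0,0,0,3],[5.3,0.8,0,0,0,0,3],[0,0,0,0,0,0,3]]' 25; python3 -m pendant '[[0,0,0,0,0,0,3],[0,0,0,0,0,0,3]]' ; python3 -c "
from h import *
plan(546.3,220.7,76,7.6)
im,C=shot('wrist','w14.png'); crop(im,256,200,200,150,4,'w14c.png')"
```

```text
time_s: 28.15
tcp_pos: [545.5, 222.2, 114.3]
ee_rot: [0.657, 0.754, 0.0, -0.0]
wrist_force: [0.0, -0.4, -1.2]
finger_gap: 0.402
time_s: 28.4
tcp_pos: [546.4, 217.9, 114.6]
ee_rot: [0.659, 0.752, -0.0, -0.0]
wrist_force: [1.1, -0.0, -1.0]
finger_gap: 0.405
t 28.40 tcp [546.4 217.9 114.6] yang 7.51 gap 35.638 F [ 1.1 -0.  -1. ] q6 0.05 tilt [-0.02  0.01]
shift now-axes cm [0.28 0.03 3.86]  az -0.09  shift if turned first [0.28 0.03 3.86]
crop origin 156 125 scale 4
```

View pics/w14c.png

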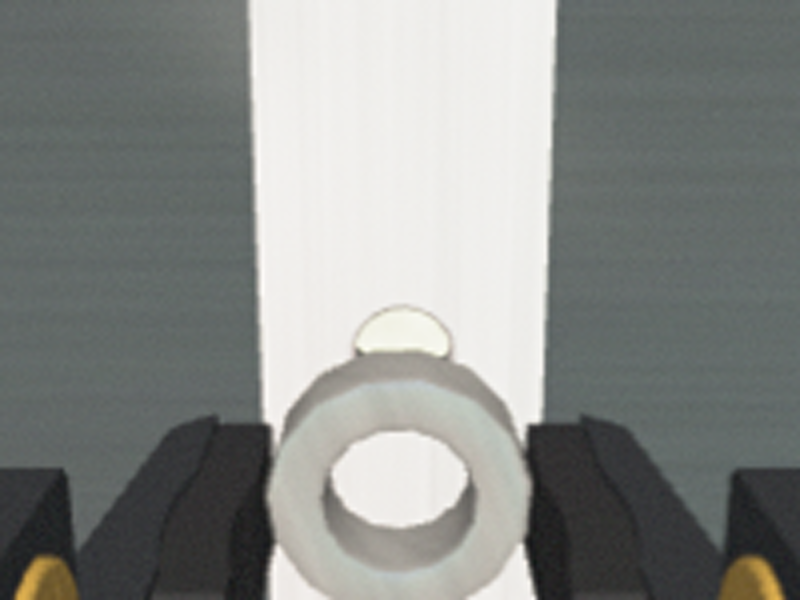

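```bash
python3 -c "
from h import *
C=oldcam('w14.png')
f=lambda u,v,z:unproj(C,(156+(u+.5)/4-.5,125+(v+.5)/4-.5),z)
print('ring',f(400,502,111),'hole back edge -8mm',f(403,306,58)-8*np.array([-.13,.99,0]))"
python3 -m pendant '[[0.25,0.02,2,0,0,0,3],[0,0,1.2,0,0,0,3],[0,0,0.3,0,0,0,3],[0,0,0,0,0,0,3],[0,0,0,0,0,0,3]]' 25; python3 -c "
from h import *
plan(546.3,220.7,75.4,7.6)"
```

```text
ring [545.72721243 218.18156506 111.        ] hole back edge -8mm [545.82411756 221.86169398  58.        ]
time_s: 29.08
tcp_pos: [546.4, 221.6, 80.1]
ee_rot: [0.659, 0.752, 0.0, 0.0]
wrist_force: [-1.0, 0.5, -0.8]
finger_gap: 0.404
t 29.07 tcp [546.4 221.6  80.1] yang 7.59 gap 35.598 F [-1.   0.5 -0.8] q6 0.05 tilt [ 0.05 -0.  ]
shift now-axes cm [-0.09 -0.02  0.47]  az -0.01  shift if turned first [-0.09 -0.02  0.47]
```

```bash
python3 -m pendant '[[-0.07,0,0.35,0,0,0,3],[0,0,0.12,0,0,0,3],[0,0,0,0,0,0,3],[0,0,0,0,0,0,3]]' 25; python3 -c "
from h import *
plan(546.3,220.7,75.4,7.6)"
```

```text
time_s: 29.58
tcp_pos: [546.2, 220.9, 75.4]
ee_rot: [0.659, 0.752, 0.0, 0.0]
wrist_force: [-0.8, -1.9, 5.3]
finger_gap: 0.406
t 29.57 tcp [546.2 220.9  75.4] yang 7.60 gap 35.737 F [-0.8 -1.9  5.3] q6 0.05 tilt [0.03 0.01]
shift now-axes cm [-0.02  0.    0.  ]  az 0.0  shift if turned first [-0.02  0.    0.  ]
```

Contact at 5 N. Release and go for the weight.

```bash
python3 -m pendant '[[0,0,0,0,0,0,5],[0,0,0,0,0,0,5.5],[0,0,0,0,0,0,5.5],[0,0,-3,0,0,0,5.5],[0,0,-5,0,0,0,5.5],[-5,0,-3,0,0,0,5.5],[-5,0,0,0,0,0,5.5],[0,0,0,0,0,0,5.5],[0,0,0,0,0,0,5.5]]'; python3 -c "
from h import *
plan(444.2,-184.5,120,7.6)
im,C=shot('wrist','w15.png')"
```

```text
time_s: 30.7
tcp_pos: [559.2, 122.2, 184.6]
ee_rot: [0.659, 0.752, -0.0, -0.0]
wrist_force: [-0.1, 0.6, -0.8]
finger_gap: 0.624
t 30.70 tcp [559.2 122.2 184.6] yang 7.59 gap 54.939 F [-0.1  0.6 -0.8] q6 -0.12 tilt [-0.03 -0.02]
shift now-axes cm [-28.89 -15.45   6.46]  az -0.01  shift if turned first [-28.89 -15.45   6.46]
```

View pics/w15.png

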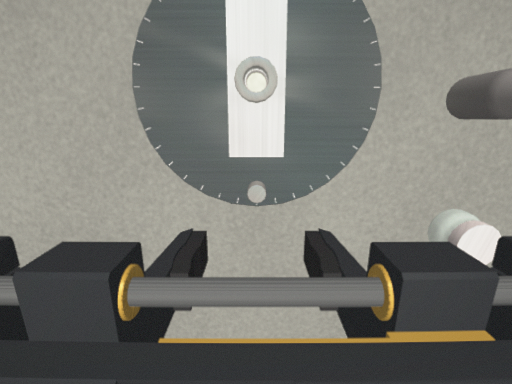

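The ring sits concentric over the hole at (256,80). Now the weight.

```bash
python3 -m pendant '[[-4.8,-2.58,0,0,0,0,5.5],[-4.8,-2.58,0,0,0,0,5.5],[-4.8,-2.58,0,0,0,0,5.5],[-4.8,-2.58,0,0,0,0,5.5],[-4.8,-2.58,1.5,0,0,0,5.5],[-4.8,-2.55,2.5,0,0,0,5.5],[0,0,2.4,0,0,0,5.5],[0,0,0,0,0,0,5.5],[0,0,0,0,0,0,5.5]]'; python3 -c "
from h import *
plan(444.2,-184.5,25,7.6)
im,C=shot('wrist','w16.png'); crop(im,256,200,200,150,4,'w16c.png')"
```

```text
time_s: 31.88
tcp_pos: [445.1, -183.3, 121.6]
ee_rot: [0.658, 0.753, 0.0, 0.0]
wrist_force: [1.1, -0.2, -0.2]
finger_gap: 0.626
t 31.88 tcp [ 445.1 -183.3  121.6] yang 7.71 gap 55.108 F [ 1.1 -0.2 -0.2] q6 -0.77 tilt [0.04 0.03]
shift now-axes cm [-0.1  -0.11  9.66]  az 0.11  shift if turned first [-0.1  -0.11  9.66]
crop origin 156 125 scale 4
```

View pics/w16c.png

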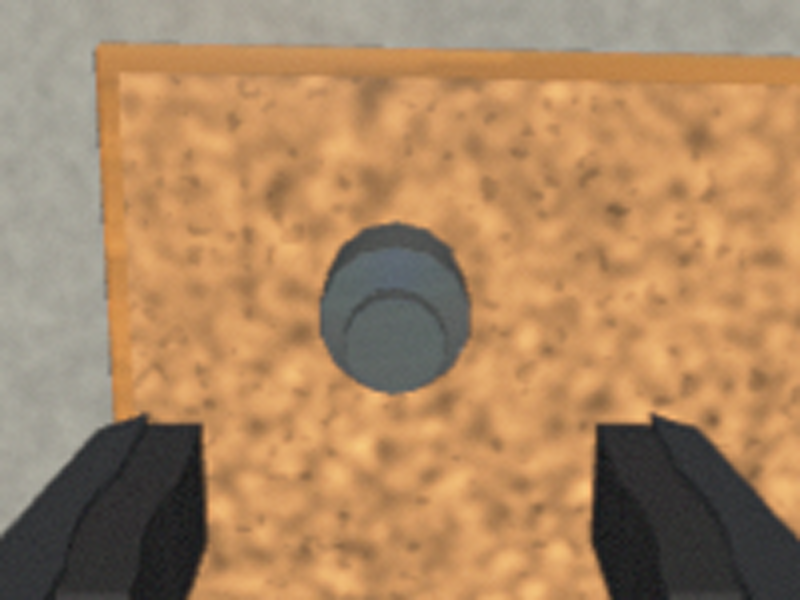

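```bash
python3 -c "
from h import *
C=oldcam('w16.png')
f=lambda u,v,z:unproj(C,(156+(u+.5)/4-.5,125+(v+.5)/4-.5),z)
print(f(396,342,50),f(395,320,33))
"
python3 -m pendant '[[-0.05,-0.12,4,0,0,0,5.5],[0,0,4,0,0,0,5.5],[0,0,1.6,0,0,0,5.5],[0,0,0,0,0,0,5.5],[0,0,0,0,0,0,2.5],[0,0,0,0,0,0,2.5],[0,0,0,0,0,0,2.5],[0,0,0,0,0,0,2.5],[0,0,0,0,0,0,2.5]]' 35; python3 -c "
from h import *
plan(540.8,264.5,120,7.6)"
```

```text
[ 443.81396971 -183.13372623   50.        ] [ 443.69684248 -183.97926456   33.        ]
time_s: 33.05
tcp_pos: [443.7, -184.9, 25.7]
ee_rot: [0.659, 0.752, 0.0, 0.001]
wrist_force: [0.2, 1.7, 6.0]
finger_gap: 0.352
t 33.05 tcp [ 443.7 -184.9   25.7] yang 7.59 gap 31.008 F [0.2 1.7 6. ] q6 -0.77 tilt [0.09 0.06]
shift now-axes cm [43.26 15.58 -9.46]  az -0.01  shift if turned first [43.26 15.58 -9.46]
```

```bash
python3 -m pendant '[[0,0,-5,0,0,0,2.5],[0,0,-5.5,0,0,0,2.5],[5.4,1.95,0,0,0,0,2.5],[5.4,1.95,0,0,0,0,2.5],[5.4,1.95,0,0,0,0,2.5],[5.4,1.95,0,0,0,0,2.5],[5.4,1.95,0,0,0,0,2.5],[5.4,1.95,0,0,0,0,2.5],[5.4,1.95,0,0,0,0,2.5],[5.2,1.9,0,0,0,0,2.5],[0,0,0,0,0,0,2.5],[0,0,0,0,0,0,2.5]]' 35; python3 -m pendant '[[0,0,0,0,0,0,2.5]]' ; python3 -c "
from h import *
plan(540.8,264.5,80,7.6)
im,C=shot('wrist','w17.png')"
```

```text
time_s: 34.55
tcp_pos: [540.0, 261.6, 129.5]
ee_rot: [0.659, 0.753, -0.001, -0.0]
wrist_force: [-0.6, 0.4, -1.6]
finger_gap: 0.354
time_s: 34.67
tcp_pos: [540.4, 260.8, 129.9]
ee_rot: [0.659, 0.752, -0.0, -0.0]
wrist_force: [0.9, 0.0, -2.2]
finger_gap: 0.353
t 34.67 tcp [540.4 260.8 129.9] yang 7.51 gap 31.077 F [ 0.9  0.  -2.2] q6 0.12 tilt [-0.03  0.01]
shift now-axes cm [0.36 0.09 4.99]  az -0.09  shift if turned first [0.36 0.09 4.99]
```

View pics/w17.png

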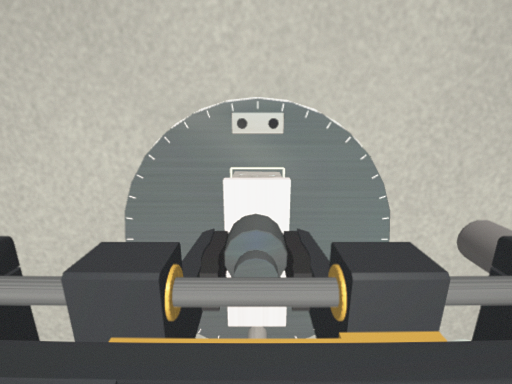

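```bash
python3 -m pendant '[[0.25,0.08,2,0,0,0,2.5],[0,0,2,0,0,0,2.5],[0,0,0.6,0,0,0,2.5],[0,0,0,0,0,0,2.5],[0,0,0,0,0,0,2.5]]' 35; python3 -c "
from h import *
plan(540.8,264,75.7,7.6)"
```

```text
time_s: 35.35
tcp_pos: [541.4, 264.5, 84.7]
ee_rot: [0.659, 0.752, 0.001, 0.0]
wrist_force: [0.2, -1.1, -2.5]
finger_gap: 0.35
t 35.35 tcp [541.4 264.5  84.7] yang 7.58 gap 30.819 F [ 0.2 -1.1 -2.5] q6 0.13 tilt [ 0.08 -0.01]
shift now-axes cm [-0.05 -0.06  0.9 ]  az -0.02  shift if turned first [-0.05 -0.06  0.9 ]
```

```bash
python3 -m pendant '[[-0.05,-0.05,0.5,0,0,0,2.5],[0,0,0.25,0,0,0,2.5],[0,0,0,0,0,0,2.5],[0,0,0,0,0,0,2.5],[0,0,0,0,0,0,2.5]]' 35; python3 -c "
from h import *
plan(540.8,264,75.7,7.6)"
```

```text
time_s: 35.98
tcp_pos: [540.6, 264.1, 76.5]
ee_rot: [0.659, 0.752, 0.0, 0.0]
wrist_force: [-0.9, -0.8, -2.0]
finger_gap: 0.351
t 35.98 tcp [540.6 264.1  76.5] yang 7.60 gap 30.903 F [-0.9 -0.8 -2. ] q6 0.13 tilt [ 0.01 -0.  ]
shift now-axes cm [-0.01  0.02  0.08]  az 0.0  shift if turned first [-0.01  0.02  0.08]
```

```bash
python3 -m pendant '[[0,0,0.08,0,0,0,2.5],[0,0,0,0,0,0,2.5],[0,0,0,0,0,0,2.5]]' 35; 
```

```text
time_s: 36.35
tcp_pos: [540.6, 264.1, 75.8]
ee_rot: [0.659, 0.752, 0.0, 0.0]
wrist_force: [-0.6, 0.1, 0.6]
finger_gap: 0.347
```

Weight is touching. I'll release, lift clear, and look.

```bash
python3 -m pendant '[[0,0,0,0,0,0,4.5],[0,0,0,0,0,0,5],[0,0,0,0,0,0,5],[0,0,-3,0,0,0,5],[0,0,-5,0,0,0,5],[-5,0,-5,0,0,0,5],[-5,0,-2,0,0,0,5],[-5,0,0,0,0,0,5],[-5,0,0,0,0,0,5],[0,0,0,0,0,0,5],[0,0,0,0,0,0,5]]'; python3 -c "
from h import *
plan(540,150,220,7.6)
im,C=shot('wrist','w18.png');im2,C2=shot('side','s18.png');crop(im2,205,140,120,90,6,'s18c.png')
im3,_=shot('scene','c18.png');crop(im3,354,220,130,100,6,'c18c.png')"
```

```text
time_s: 37.72
tcp_pos: [566.1, 72.0, 219.8]
ee_rot: [0.659, 0.752, 0.0, -0.0]
wrist_force: [-1.2, 0.6, -0.5]
finger_gap: 0.565
t 37.73 tcp [566.1  72.  219.8] yang 7.59 gap 49.813 F [-1.2  0.6 -0.5] q6 -0.21 tilt [-0.01 -0.02]
shift now-axes cm [ 8.07 -1.55 -0.02]  az -0.01  shift if turned first [ 8.07 -1.55 -0.02]
crop origin 145 95 scale 6
crop origin 289 170 scale 6
```

View pics/w18.png

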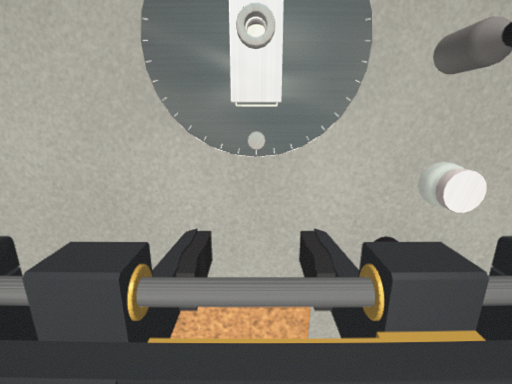

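View pics/s18c.png

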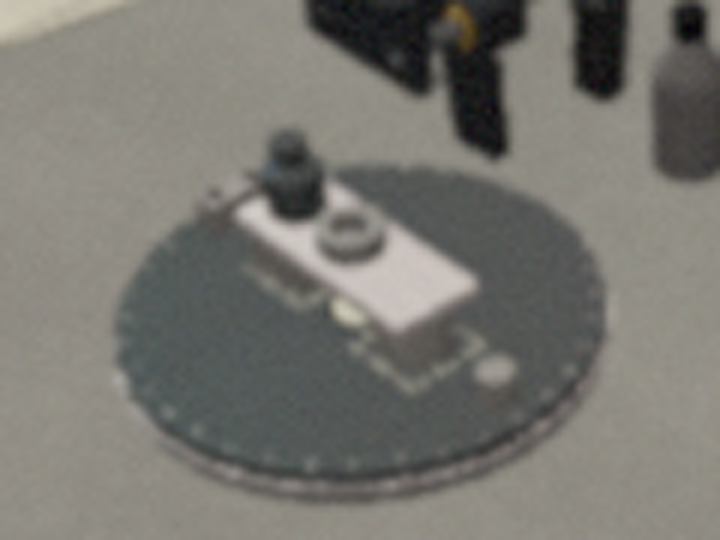

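View pics/c18c.png

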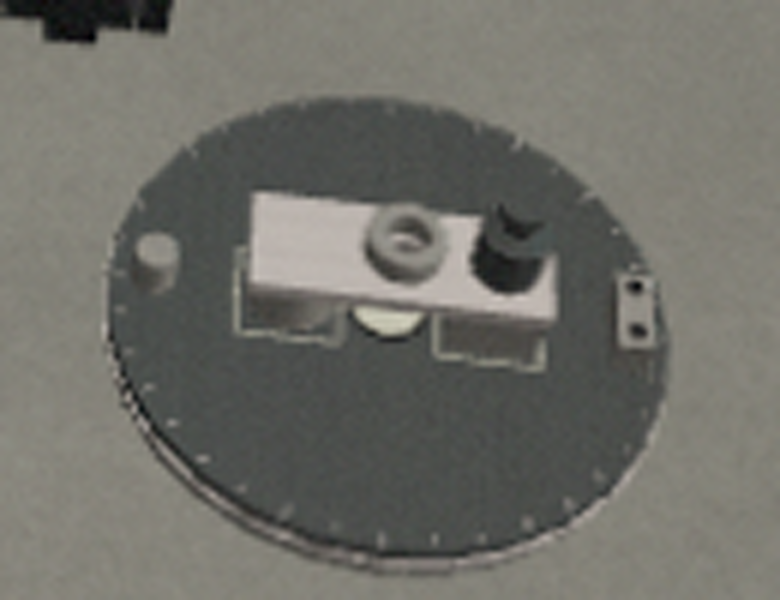

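Everything stands as intended. I'll take one wide wrist view with the networks as a numeric check before handing in.

```bash
python3 -m pendant '[[4,0,-2,0,0,0,5],[4,0,0,0,0,0,5],[0,0,0,0,0,0,5],[0,0,0,0,0,0,5],[0,0,0,0,0,0,5]]' >/dev/null; python3 -c "
from h import *
im,C=shot('wrist','w19.png'); crop(im,256,105,200,190,3,'w19c.png')
w=np.array([546.5,221,20]);a=np.radians(97.6);M=np.array([[np.cos(a),np.sin(a)],[-np.sin(a),np.cos(a)]])
for c in('wrist','side','scene'):
  if c!='wrist': robot.camera(c)
  for t in('riser_mid','vee_mid','bridge_mid','ring_mid','weight_mid','loupe_mid'):
    print(c,t,[(np.round(M@(x['location'][:2]-w[:2]),0).tolist(),round(x['location'][2]),round(x['p'],2),np.round(x['location'][:2]).tolist()) for x in robot.place_of(c,t)[:2]])"
```

```text
crop origin 156 10 scale 3
wrist riser_mid []
wrist vee_mid [([1.0, 1.0], 55, 0.74, [546.0, 222.0]), ([43.0, 3.0], 78, 0.37, [538.0, 264.0])]
wrist bridge_mid [([3.0, 3.0], 52, 0.65, [543.0, 223.0])]
wrist ring_mid [([-2.0, -1.0], 63, 0.88, [548.0, 219.0])]
wrist weight_mid [([49.0, 3.0], 79, 0.62, [538.0, 269.0])]
wrist loupe_mid []
side riser_mid [([-41.0, -1.0], 36, 0.47, [553.0, 180.0])]
side vee_mid [([-505.0, 305.0], 13, 0.64, [311.0, -320.0]), ([-632.0, 171.0], 12, 0.61, [460.0, -428.0])]
side bridge_mid [([3.0, 0.0], 55, 0.82, [546.0, 224.0])]
side ring_mid [([2.0, 5.0], 66, 0.49, [542.0, 222.0])]
side weight_mid [([49.0, -1.0], 79, 0.55, [541.0, 270.0])]
side loupe_mid [([-256.0, -180.0], 21, 0.83, [758.0, -9.0])]
scene riser_mid [([-46.0, -3.0], 33, 0.37, [556.0, 176.0])]
scene vee_mid [([-637.0, 168.0], 13, 0.8, [464.0, -432.0]), ([-503.0, 305.0], 14, 0.53, [311.0, -318.0])]
scene bridge_mid [([-256.0, -178.0], 22, 0.57, [757.0, -9.0])]
scene ring_mid [([5.0, 1.0], 69, 0.48, [545.0, 226.0])]
scene weight_mid [([47.0, -3.0], 82, 0.56, [543.0, 268.0])]
scene loupe_mid [([-255.0, -176.0], 21, 0.82, [755.0, -8.0])]
```

View pics/w19c.png

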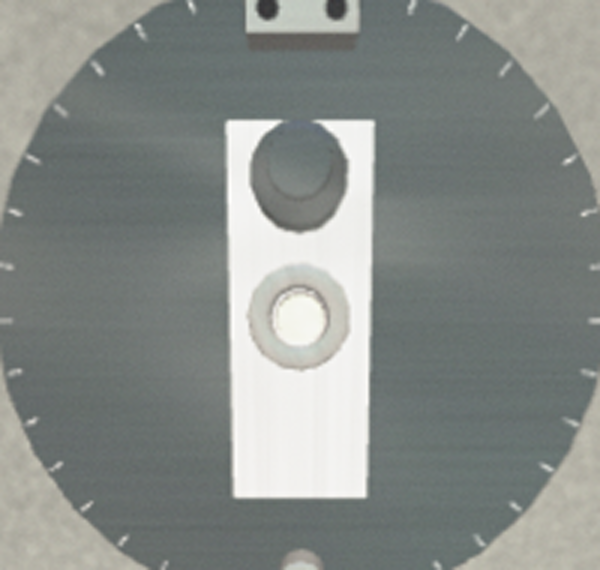

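```bash
python3 -c "
from h import *
C=oldcam('w19.png')
f=lambda u,v,z:unproj(C,(156+(u+.5)/3-.5,10+(v+.5)/3-.5),z)[:2]
w=np.array([546.5,221]);a=np.radians(97.6);M=np.array([[np.cos(a),np.sin(a)],[-np.sin(a),np.cos(a)]])
print('weight base c',M@(f(299,231,58)-w)+[16,0],'knob top',M@(f(300,161,100)-w),'ring',M@(f(299,316,72)-w))
b=np.array([f(*p,58) for p in((226,120),(375,120),(368,497),(233,497))]);print('bridge c',M@(b.mean(0)-w))
print(robot.hand_in())"
```

```text
weight base c [45.28192532  0.88456643] knob top [44.46760248  0.57626914] ring [0.36262293 0.90487962]
bridge c [-0.30268224  0.36563097]
the job is handed in; nothing more can be done
None
```

The measuring stage is set up and I've handed the job in, at about 39 s of the 134 s allowed. The hand-in gives no verdict.

**What I did:**
- Stood the riser in the square beside the post.
- Stood the grey vee block, groove up, in the square beside the bar.
- Laid the bridge on both and centred the ring over its hole.
- Stood the weight on the bridge above the vee block.

I left the turquoise look-alikes alone and drew the arm clear before handing in.

**Last checks**, from pictures using the calibration, relative to the window and the line between the stops:

| Part | Result |
|---|---|
| Riser | within about 1 mm of its square's centre |
| Vee block | about 1 mm from its square's centre (measured in the hand just before release), squared to the lines; the later picture shows it inside the square |
| Bridge | centre within 0.5 mm of the window, in line, level by eye in the side view |
| Ring | about 1 mm off the hole |
| Weight | 44–45 mm along the line, so about 1 mm from above the vee block |
| Loupe | the networks put it at (754, -8) mm at the start and about (756, -8) mm at the end, within their error |

**What disagreed:**
- The networks put the weight about 3–5 mm further along the line than my measurement, and the ring up to 5 mm off. Both are within tolerance, and I trusted the close wrist picture.
- For the vee block, which was by then under the bridge, they mostly named the turquoise look-alikes. That gave no independent check after release.
- One bridge report was really the loupe.

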